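Clean the test cup and hold an antenna unit down on its contacts

TASK

Get the antenna unit onto the test contacts: first take the upright brush from its stand, brush out the fixture's contact cup with at least two full up-and-down strokes (bristle end down to the cup's floor, then up to its mouth, each time), and stand the brush back in its stand. Then pick up the antenna unit, set it upright in the sprung ring with its stem down in the cup, press it down against the springs until the ring is fully home, and finish while still holding it pressed down there. Keep the unit upright on the way and leave the mug, the yellow box and the power supply where they are.

Things in the scene. Friction and masses are not known exactly. Their poses are not given: they have to be found in the camera images.
- fixture: Contact test fixture, screwed to the bench: aluminium base plate 180 x 140 mm, 12 mm thick. Origin at bench level on the vertical axis shared by the contact cup and the ring; z up, the plate reaches from x = -80 to +100 mm and y = -70 to +70 mm; a grey connector block stands on it at x = 66 to 94 mm, 38 mm high. Four 8 mm steel posts with springs stand at x, y = +-40 mm and end in 15 mm nuts whose tops are 87 mm above the bench.
- well_floor (a point): Middle of the floor of the contact cup, 14 mm above the bench. The cup is a black upright round cup, 62 mm outside and 50 mm inside diameter, 44 mm deep; 8 mm brass spring pins rise from its floor and give way freely to bristles and stem.
- well_mouth (a point): Middle of the cup's open mouth, 58 mm above the bench. The cup is reached from above through the ring.
- cradle_seat (a point): Middle of the ring cradle's seat, 78 mm above the bench when the ring is up; moves down with the ring. The ring is aluminium, hole 54 mm, flat seat ledge out to 77 mm diameter, then a raised lip 85 mm outside diameter and 7 mm high above the seat (top 85 mm above the bench).
- cradle (a joint): How far the ring is pressed down its posts, in m: 0 = up, 0.012 = fully home on its stop. The springs push back with about 5 N at the start and 12 N fully home, and raise the ring again if let go; the unit's own weight does not press it down.
- unit: Loose antenna unit shaped like a flask, about 0.26 kg, standing upright on its stem. Origin at the centre of the stem's underside, z up along its axis. Round about z: grey stem 36 mm diameter from z = 0 to 48 mm; white round body 72 mm diameter from 48 to 66 mm (its underside at z = 48 mm rests on the ring's seat, lower edge bevelled 5 mm), sloping in to the neck at 74 mm; straight neck 36 mm diameter from 76 to 108 mm, domed top at 116 mm. Take it by the neck.
- brush: Loose contact brush, 192 mm long, about 0.07 kg, standing upright in its stand with bristles down. Origin at the centre of the bristle end, z along the brush towards the handle's end. Bristles 24 mm diameter and stiff, from z = 0 to 36 mm, metal ferrule 22 mm diameter to 55 mm, black round handle 14 mm diameter from 80 to 192 mm.
- stand: Steel brush stand, fixed to the bench: an upright round tube open at the top, inside diameter 40 mm, outside 48 mm, rim 70 mm above the bench, foot 72 mm diameter. Origin at bench level on its axis; its inner floor is 6 mm above the bench.
- mug: White mug, 80 mm diameter, 92 mm high, with a handle; bystander. Origin at the centre of its underside.
- gateway: Flat yellow box 85 x 140 x 32 mm; bystander. Origin at the centre of its underside.
- psu: Black power supply block 95 x 55 x 34 mm; bystander. Origin at the centre of its underside.
There are look-alikes about, which are no part of the job. Leave any black, brown or turquoise look-alike of the unit alone.

How it is judged (in metres and radians):
On the way, in this order (a step that is already met when the one before it is completed fails the run):
1. the held brush is down on the floor of the contact cup (z of brush in the frame of well_floor below 0.01 m and horizontal distance between brush and well_floor below 0.02 m and contact force between the fingers and brush above 0.5 N), for 0.05 s.
2. the brush is drawn up to the cup's mouth (z of brush in the frame of well_mouth above -0.015 m and horizontal distance between brush and well_floor below 0.03 m), for 0.05 s.
3. the held brush is down on the floor of the cup a second time (all of step 1), for 0.05 s.
4. the brush is drawn up to the cup's mouth a second time (all of step 2), for 0.05 s.
5. the brush stands in its stand again, released (z of brush in the frame of stand below 0.016 m and horizontal distance between brush and stand below 0.02 m and angle between brush's own z axis and vertical below 0.4 rad and contact force between the fingers and brush below 0.1 N), for 0.2 s.
At the end, for the whole second after the job is handed in: Still holding the unit down: ring pressed at least 10 of its 12 mm by the unit, not by the fingers; unit on the ring's seat, within 5 mm of the cup's axis, upright within 0.08 rad, still; brush back in its stand, bristle end within 10 mm of the stand's floor (value of joint cradle above 0.01 m and horizontal distance between unit and well_floor below 0.005 m and z of unit in the frame of cradle_seat below -0.0455 m and angle between unit's own z axis and vertical below 0.08 rad and linear speed of unit below 0.02 m/s and contact force between any of the fingers, the arm and unit above 2 N and contact force between unit and fixture above 5 N and contact force between the fingers and fixture below 0.5 N and z of brush in the frame of stand below 0.016 m and horizontal distance between brush and stand below 0.02 m and angle between brush's own z axis and vertical below 0.4 rad); the arm keeps its last pose, push and grip.
It fails at once if the unit is tipped over (angle between unit's own z axis and vertical above 0.5 rad).
It fails at once if the mug is shifted (distance of mug from where it was at the start of the episode above 0.03 m).
It fails at once if the yellow box is shifted (distance of gateway from where it was at the start of the episode above 0.03 m).
It fails at once if the power supply is shifted (distance of psu from where it was at the start of the episode above 0.03 m).
It also fails if it takes over 64 s, if anything falls off the work surface, if the arm or the gripper's body presses on something with over 40 N, if the wrist force passes 120 N, or if a joint passes its speed limit or range.

ROBOT

A 6-joint arm with a two-finger parallel gripper is mounted at the origin on the work surface. World frame = base frame: x ahead of the robot, y to its left, z up, the work surface at z = 0. Lengths are in m, angles in degrees, forces in N, time in s.
With the tool pointing down it reaches from about 0.4 to 0.825 m from the base axis. Payload 7 kg.
Tool frame: the origin (TCP) lies midway between the tips of the shut fingers; the grasp point (between the pads) lies r.grasp_offset behind it (r.grasp_offset is the distance from the TCP to the grasp point, in m); z points along the fingers, y is the direction in which the jaws open and shut (so a half turn about z gives the same grasp; the last joint's range is limited). The gripper opens to 88 mm and grips with 3 to 60 N. Pads are 19 mm wide; open, the fingers measure 130 mm over their backs; the gripper's body (78 mm by 193 mm) begins 47 mm behind the grasp point.
Start: joints at [-50.3, 20.546, 0.682, 0, -70.136, -16.507], TCP at [0.266, -0.62, 0.227] pointing down, gripper open.
Joint ranges: [-176.03, 176.03], [-82.01, 121.73], [-58.28, 71.71], [-173.87, 95.51], [-174.79, -0.11], [-173.66, 173.66]. Speed limits (degrees/s): [136.94, 136.94, 172.46, 180, 180, 180].

INTERFACE

Orientations are given as [roll, pitch, yaw] about the fixed x, y, z axes, in that order (R = Rz(yaw) Ry(pitch) Rx(roll)).
In Python, from plant import status, imaging, r gives the robot as it stands.
- The arm moves only by the tool apply_moves, never from a script. Its argument "moves" is a list of rows, each a list of 6 numbers: the shift along the tool's x, y, z in units of 200 mm (1.0 is 200 mm), then the turn, a rotation vector about the tool's x, y, z in units of 90 degrees (1.0 is 90 degrees). In form: [[tx, ty, tz, rx, ry, rz], ...]. A call has 1 to 12 rows; each row is the pose to reach, as a shift and turn from the pose measured when the call began, along the tool's axes at that moment; what a row does not reach only later rows make up. A row lasts 1/8 s, in which the tool goes at most 62.5 mm and 10.7 degrees, less where a joint would pass 70% of its speed; a pose out of reach is approached as far as the arm can. A call with a number of a shift or a turn outside -1 to 1 is refused whole. A call with a gripper value outside its range is refused whole. "hand" is the closure, from -1 (fully open) to 1 (shut), set as the call begins (left out, the last holds). The fingers move at their own pace and stop on an object; "grip_force" is the grip in N (left out, the last holds). Time passes only in rows, so rows that repeat a pose let the fingers close. It gives the time, the measured TCP pose, the force and the opening at its end, in the units of the state.
- status.get_state(): the state, without advancing time (a new reading comes with each control period).
- imaging.capture(name): name is "side" or "top"; returns (picture, depth): 400x640x3 uint8, blue, green, red; 400x640 float32, m along the optical axis (not along the pixel's ray), 0 where there is no reading.
- imaging.camera_info(name): a dict with "fx", "fy", "cx", "cy" (pixels), "T" (4x4, takes a point from camera to world coordinates). Camera axes: x right, y up, looking along -z (the intrinsics and any distortion apply to the point x, -y, -z); pixel columns grow to the right and rows downward; lengths in m; the calibration is good to about 2 mm. A picture is of the moment at which its call begins. camera_info takes no time and is no camera call.
- r.close_job(): hands the job in, once; it reports no verdict.
The state is a dict: "time_s": time; "joints": joint angles; "qd": joint speeds; "joint_torque": joint torques, N m; "tcp_pos": TCP position; "eef_rot": TCP orientation; "contact_force": force on the tool from outside, world axes, zero at the start; "moment": the same for the moment, N m; "gripper_width": finger opening in m.
Only numpy, scipy, OpenCV 4.12 (cv2) and the standard library are available. Lean on these libraries where they do the work, as an engineer would, in place of code of your own. Each camera call takes 0.05 s, during which the arm holds its last target.

## Working session

There is one attempt and no reset: what is moved stays moved. The work goes in short steps, Python scripts to look and compute and a tool call to move; the robot and the scene stay as the last step left them, time stands still between calls to the robot, and variables do not carry over. Pictures are saved under pics/ and viewed, and the job is handed in when it is done.

Besides the shell and the picture viewer there is one more tool, called after ">>>" as name(argument=value, ...) on one line, values as JSON. apply_moves: Moves the arm, as the interface text tells. Its arguments: {"type":"object","properties":{"moves":{"type":"array","items":{"type":"array","items":{"type":"number"}}},"hand":{"type":"number"},"grip_force":{"type":"number"}},"required":["moves"]}

```bash
mkdir -p pics; ls; python3 - <<'E'
from plant import status, imaging, r
import cv2,numpy as np
print(status.get_state()); print(r.grasp_offset)
for n in("side","top"):
    p,d=imaging.capture(n); cv2.imwrite(f"pics/{n}0.png",p); np.savez(f"pics/{n}0.npz",p=p,d=d)
    print(n,imaging.camera_info(n))
E
```

```text
pics
{'time_s': 0.0, 'joints': array([-5.02987655e+01,  2.05917414e+01,  6.33613922e-01, -2.02268977e-02,
       -7.01401869e+01, -1.65089542e+01]), 'qd': array([-0.01015623,  0.06291388,  0.12969213, -0.07623675, -0.07363573,
       -0.10659633]), 'joint_torque': array([ 1.02642527e-03, -5.82721782e+01,  2.93051291e+01,  6.99727848e+00,
        6.74785028e-03, -1.34798138e-04]), 'tcp_pos': array([ 0.26561252, -0.61997909,  0.22561773]), 'eef_rot': array([ 1.79900335e+02, -9.70950194e-03, -1.56814599e+02]), 'contact_force': array([-0.51223478, -0.23103919,  0.46683125]), 'moment': array([ 0.02742611, -0.04496905, -0.01260161]), 'gripper_width': 0.0875148642929666}
0.0188
side {'fx': 381.77942652825305, 'fy': 381.77942652825305, 'cx': 318.7948598976878, 'cy': 204.9567246846835, 'T': array([[-0.99326729,  0.07243315, -0.09040758,  0.4937468 ],
       [-0.11507484, -0.52707159,  0.84199366,  0.80726839],
       [ 0.01333699,  0.84672839,  0.53185821,  0.58593335],
       [ 0.        ,  0.        ,  0.        ,  1.        ]])}
top {'fx': 395.4391657343744, 'fy': 395.4391657343744, 'cx': 318.96923612308893, 'cy': 197.2462263304304, 'T': array([[-0.02703765,  0.98822289, -0.15061372,  0.45662037],
       [-0.99916891, -0.03131414, -0.02609438, -0.04505066],
       [-0.0305034 ,  0.14978301,  0.98824824,  1.10604039],
       [ 0.        ,  0.        ,  0.        ,  1.        ]])}
```

View pics/side0.png

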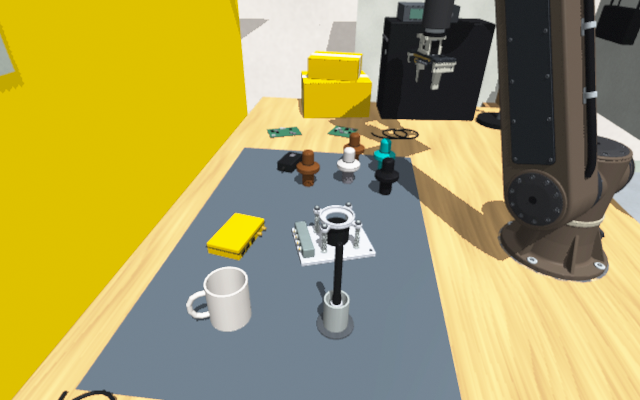

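View pics/top0.png

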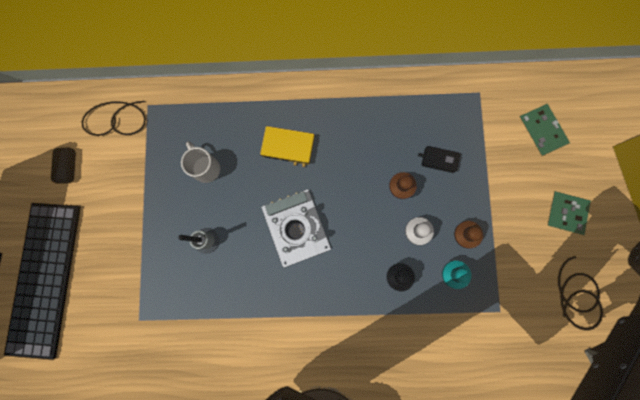

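The white unit is at side (348,165) and top (420,230). Its look-alikes are two brown ones at side (308,168) and (355,143), turquoise at (385,150) and black at (387,175). The brush is in its stand at side (336,315), top (200,240), and the fixture is at top (296,230). I'll check with crops and take measurements.

```bash
cat > h.py <<'E'
import numpy as np,cv2
from plant import status, imaging, r
def ray(n,u,v):
    c=imaging.camera_info(n);T=c["T"]
    d=np.array([(u-c["cx"])/c["fx"],-(v-c["cy"])/c["fy"],-1.]);return T[:3,3],T[:3,:3]@d
def plane(n,u,v,z):
    o,d=ray(n,u,v);return o+d*(z-o[2])/d[2]
def proj(n,p):
    c=imaging.camera_info(n);q=np.linalg.inv(c["T"])@np.r_[p,1]
    return np.array([c["cx"]+c["fx"]*q[0]/-q[2],c["cy"]+c["fy"]*(-q[1])/-q[2]])
def cloud(n,d):
    c=imaging.camera_info(n);v,u=np.mgrid[:d.shape[0],:d.shape[1]]
    P=np.stack([(u-c["cx"])/c["fx"]*d,-(v-c["cy"])/c["fy"]*d,-d],-1)
    return P@c["T"][:3,:3].T+c["T"][:3,3]
def two(n1,a,n2,b):
    o,d=ray(n1,*a);p,e=ray(n2,*b)
    s=np.linalg.lstsq(np.c_[d,-e],p-o,rcond=None)[0]
    A=o+s[0]*d;B=p+s[1]*e;return (A+B)/2,np.linalg.norm(A-B)
E
python3 - <<'E'
from h import *
t=cv2.imread("pics/top0.png");s=cv2.imread("pics/side0.png")
def crop(im,x,y,w,h,k): return cv2.resize(im[y:y+h,x:x+w],None,fx=k,fy=k,interpolation=cv2.INTER_CUBIC)
cv2.imwrite("pics/c1.png",np.vstack([crop(t,170,180,180,100,4.0)[:280*1+120],]))
cv2.imwrite("pics/c2.png",crop(s,250,120,160,150,4))
cv2.imwrite("pics/c3.png",crop(t,370,160,140,140,4))
for n in("side","top"):
    d=np.load(f"pics/{n}0.npz")["d"];P=cloud(n,d)
    np.save(f"pics/{n}P.npy",P)
P=np.load("pics/topP.npy")
for u,v in((420,228),(296,230),(200,240),(185,238),(300,290),(250,220),(288,142)): print(u,v,P[v,u])
P=np.load("pics/sideP.npy")
for u,v in((348,152),(348,165),(336,245),(336,310),(338,270)): print(u,v,P[v,u])
E
```

```text
420 228 [ 0.52249436 -0.26848612  0.11307118]
296 230 [0.53363965 0.04992209 0.01216415]
200 240 [0.51046983 0.29740354 0.07347468]
185 238 [0.51069472 0.29830633 0.17877069]
300 290 [0.37032818 0.04284434 0.0021698 ]
250 220 [ 0.56659713  0.18074411 -0.00141275]
288 142 [0.78032163 0.0662327  0.03191319]
348 152 [ 0.52195244 -0.25757842  0.10948385]
348 165 [ 0.51941071 -0.24928274  0.07020597]
336 245 [0.51776062 0.3074678  0.19458221]
336 310 [0.51131747 0.32751124 0.06376862]
338 270 [0.512171   0.31031214 0.14309425]
```

View pics/c1.png

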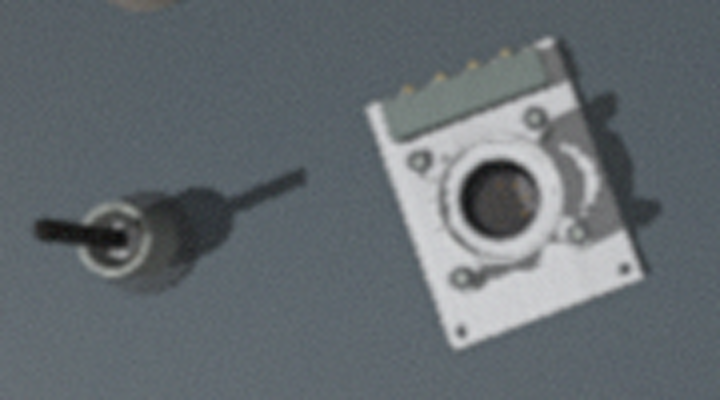

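View pics/c2.png

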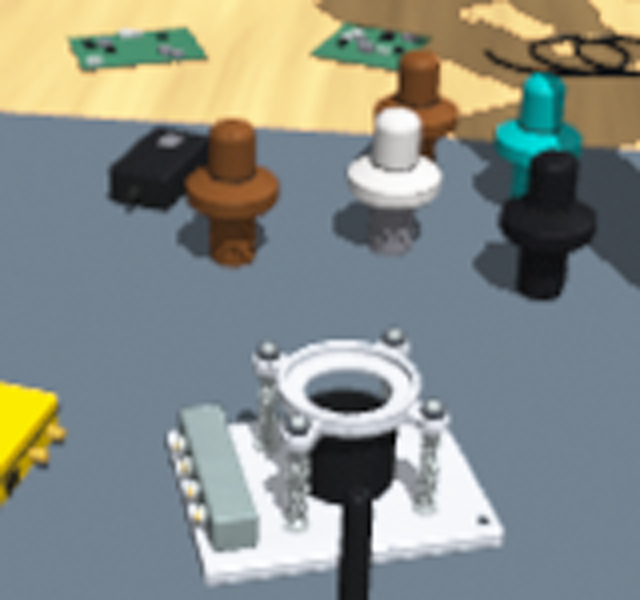

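View pics/c3.png

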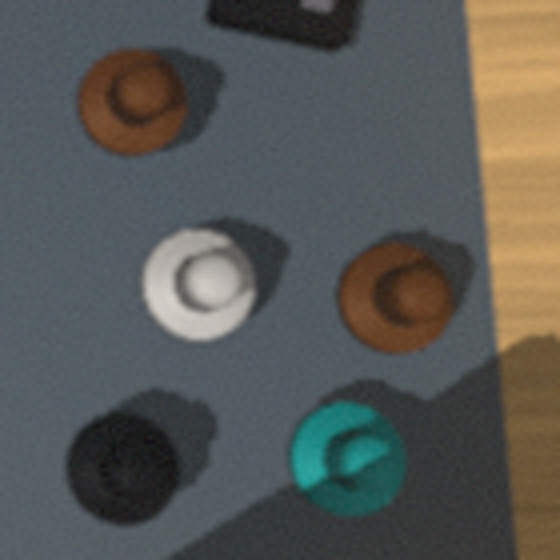

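The crops confirm the white unit at top crop centre about (419,231), and the ring and cup at about (295,230). The handle runs from about (179,237) to (201,240). Next are the precise centres from the calibrated points.

```bash
cat > meas.py <<'E'
from h import *
from scipy.optimize import least_squares
def circ(xy,r0=None):
    c0=xy.mean(0)
    f=lambda p: np.hypot(xy[:,0]-p[0],xy[:,1]-p[1])-(p[2] if r0 is None else r0)
    return least_squares(f,np.r_[c0,.03],loss="soft_l1",f_scale=.002).x
def ellc(n,mask,z):
    cs,_=cv2.findContours(mask.astype(np.uint8),cv2.RETR_EXTERNAL,cv2.CHAIN_APPROX_NONE)
    c=max(cs,key=cv2.contourArea)
    xy=np.array([plane(n,u,v,z)[:2] for u,v in c[:,0,:]])
    return circ(xy),len(c)
E
python3 - <<'E'
from meas import *
for n in("top","side"):
    im=cv2.imread(f"pics/{n}0.png").astype(int);P=np.load(f"pics/{n}P.npy")
    hsv=cv2.cvtColor(im.astype(np.uint8),cv2.COLOR_BGR2HSV)
    X,Y,Z=P[...,0],P[...,1],P[...,2]
    # brush handle
    m=(hsv[...,2]<70)&(Z>.085)&(Z<.21)&(abs(X-.51)<.05)&(abs(Y-.30)<.05)
    Q=P[m]
    print(n,"brush pts",len(Q),Q[:,2].min(),Q[:,2].max())
    for lo,hi in((.085,.11),(.11,.13),(.13,.15),(.15,.17),(.17,.188),(.188,.21)):
        q=Q[(Q[:,2]>lo)&(Q[:,2]<hi)]
        if len(q): print("  ",lo,len(q),np.median(q,0))
    # unit
    m=(abs(X-.52)<.06)&(abs(Y+.265)<.06)
    q=P[m&(Z>.108)]; print("unit dome",np.median(q,0),q[:,2].max(),len(q))
    q=P[m&(Z>.055)&(Z<.075)]; print("unit body pts",len(q),q.min(0),q.max(0))
    a=np.array([q[:,:2]]).reshape(-1,2); 
    # ring
    m=(abs(X-.53)<.08)&(abs(Y-.05)<.08)&(Z>.074)&(Z<.09)
    q=P[m]; print("ring",len(q),q.min(0),q.max(0),np.median(q,0))
    m=(abs(X-.51)<.04)&(abs(Y-.30)<.04)&(Z>.062)&(Z<.075)&(hsv[...,2]>80)
    q=P[m]; print("standrim",len(q),q.min(0),q.max(0),np.median(q,0))
E
```

```text
top brush pts 95 0.08548054104288139 0.2006573077672631
   0.085 13 [0.51176407 0.29960092 0.0957466 ]
   0.11 16 [0.51212159 0.29921752 0.12009061]
   0.13 12 [0.5112802  0.30001331 0.13950013]
   0.15 16 [0.5117194  0.29958664 0.16036813]
   0.17 16 [0.51181154 0.29965665 0.17868773]
   0.188 22 [0.51221024 0.30174226 0.19488976]
unit dome [ 0.51792478 -0.27465384  0.11346681] 0.12050928767975788 156
unit body pts 392 [ 0.4839487  -0.30977675  0.05505467] [ 0.55224009 -0.23941192  0.07496735]
ring 714 [ 0.47286365 -0.00999745  0.07401566] [0.58874711 0.10929927 0.08998668] [0.53042679 0.05000401 0.08036508]
standrim 92 [0.48978426 0.28217496 0.06216212] [0.53480776 0.32710209 0.07371171] [0.51027778 0.30142129 0.06851878]
side brush pts 371 0.08521188493688525 0.19903456124813074
   0.085 74 [0.51218365 0.30997954 0.09739673]
   0.11 58 [0.51299043 0.30997229 0.1207452 ]
   0.13 68 [0.51291082 0.31013535 0.13972886]
   0.15 62 [0.51272365 0.31012965 0.16050421]
   0.17 54 [0.51202086 0.31013098 0.17907946]
   0.188 55 [0.51305017 0.30809644 0.19475727]
unit dome [ 0.5203708  -0.2666435   0.11314216] 0.11910000439491747 57
unit body pts 203 [ 0.48565412 -0.30134855  0.05538952] [ 0.55525509 -0.23605905  0.07446111]
ring 697 [ 0.47300486 -0.00843579  0.07400729] [0.59196469 0.11092988 0.08949345] [0.53295957 0.04879883 0.0807035 ]
standrim 238 [0.4905764  0.28203015 0.06205132] [0.53662481 0.32968456 0.07262339] [0.514258   0.31443773 0.06877654]
```

```bash
python3 - <<'E'
from meas import *
for n in("top","side"):
    P=np.load(f"pics/{n}P.npy");X,Y,Z=P[...,0],P[...,1],P[...,2]
    im=cv2.imread(f"pics/{n}0.png");hsv=cv2.cvtColor(im,cv2.COLOR_BGR2HSV)
    m=(np.hypot(X-.52,Y+.268)<.06)&(Z>.045)&(Z<.125)
    # body widest visible outline: fit with band
    b=(np.hypot(X-.52,Y+.268)<.045)&(Z>.045)&(Z<.068)
    q=P[b]; rr=np.hypot(q[:,0]-.519,q[:,1]+.271); 
    q2=q[rr>.031]; print(n,"unit body circ r=.036",circ(q2[:,:2],.0355)[:2],len(q2))
    t=P[(np.hypot(X-.52,Y+.268)<.03)&(Z>.08)&(Z<.106)]; print("  neck r=.018",circ(t[:,:2],.018)[:2],len(t))
    # ring lip outer
    m=(np.hypot(X-.533,Y-.05)<.046)&(Z>.07)&(Z<.089)
    q=P[m]
    hole=((np.hypot(X-.533,Y-.05)<.03)&(Z<.07)).astype(np.uint8)
    cs,_=cv2.findContours(hole,cv2.RETR_EXTERNAL,cv2.CHAIN_APPROX_NONE);c=max(cs,key=cv2.contourArea)
    xy=np.array([plane(n,u,v,.077)[:2] for u,v in c[:,0,:]]);print("  ring hole",circ(xy),"ring med",np.median(q,0),(q.min(0)+q.max(0))/2)
    lip=q[q[:,2]>.0825]; print("  lip circ",circ(lip[:,:2],.0405)[:2],circ(lip[:,:2]),len(lip))
    # nuts
    nm=((np.hypot(X-.533,Y-.05)>.047)&(np.hypot(X-.533,Y-.05)<.07)&(Z>.078)&(Z<.095)).astype(np.uint8)
    k,l,st,ce=cv2.connectedComponentsWithStats(nm)
    C=[]
    for i in range(1,k):
        if st[i,4]>4: C.append(np.median(P[l==i],0)); print("   nut",st[i,4],C[-1])
    print("   nuts mean",np.mean(C,0))
    # stand rim
    m=(np.hypot(X-.512,Y-.305)<.027)&(np.hypot(X-.512,Y-.305)>.014)&(Z>.066)&(Z<.073)
    q=P[m];print("  stand rim",circ(q[:,:2],.022)[:2],len(q))
    q=P[(hsv[...,2]<70)&(Z>.1)&(Z<.187)&(np.hypot(X-.512,Y-.305)<.02)];print("  handle",circ(q[:,:2],.007)[:2])
    for nm,c in(("mug",(.7,.3)),("gw",(.77,.07)),("psu",(.7,-.3))):
        pass
P=np.load("pics/topP.npy")
for u,v in((210,165),(440,158),(400,277),(403,185),(468,233),(457,274)):print(u,v,P[v,u])
E
```

```text
top unit body circ r=.036 [ 0.51895128 -0.27412301] 92
  neck r=.018 [ 0.51869925 -0.27607163] 31
  ring hole [0.53076544 0.04950122 0.0255246 ] ring med [0.53265576 0.04987717 0.07950099] [0.53288521 0.05040893 0.07967841]
  lip circ [0.53078143 0.04947242] [0.53079987 0.04948106 0.04014246] 138
   nut 37 [0.5820724  0.02417579 0.08545016]
   nut 40 [0.55504086 0.0999765  0.08449406]
   nut 45 [ 5.06585894e-01 -9.05927939e-06  8.49065972e-02]
   nut 46 [0.48063573 0.07265314 0.08486774]
   nuts mean [0.53108372 0.04919909 0.08492964]
  stand rim [0.51223346 0.30476254] 74
  handle [0.51240117 0.30545248]
side unit body circ r=.036 [ 0.52012105 -0.27510273] 61
  neck r=.018 [ 0.52174428 -0.27742558] 86
  ring hole [0.52913811 0.12258609 0.02572273] ring med [0.53145307 0.04393699 0.07968671] [0.5330091  0.04995263 0.08010303]
  lip circ [0.53283902 0.05020295] [0.53283858 0.05021909 0.04034333] 148
   nut 34 [0.50763065 0.00251712 0.08569447]
   nut 43 [0.58335525 0.02896413 0.08389657]
   nut 45 [0.48250436 0.07767291 0.08440657]
   nut 49 [0.556597   0.10307687 0.08376477]
   nuts mean [0.53252181 0.05305776 0.08444059]
  stand rim [0.51349062 0.30553782] 160
  handle [0.51359927 0.30406964]
210 165 [0.70833251 0.27018573 0.08544746]
440 158 [ 0.71981555 -0.35467297  0.0302133 ]
400 277 [ 0.40396386 -0.21236668  0.11116475]
403 185 [ 0.63200709 -0.23215812  0.11643091]
468 233 [ 0.50673721 -0.38617493  0.11173153]
457 274 [ 0.40782892 -0.35011467  0.11551092]
```

```bash
cat > go.py <<'E'
import sys
from h import *
from scipy.spatial.transform import Rotation as Ro
def off(p,yaw=-156.8):
    s=status.get_state();R=Ro.from_euler("xyz",s["eef_rot"],degrees=True)
    t=R.inv().apply(np.array(p)-s["tcp_pos"])/.2
    w=(R.inv()*Ro.from_euler("xyz",[180,0,yaw],degrees=True)).as_rotvec(degrees=True)/90
    return np.round(t,3),np.round(w,3)
if __name__=="__main__":
    s=status.get_state();print(round(s["time_s"],2),s["tcp_pos"].round(4),s["eef_rot"].round(2),s["contact_force"].round(1),s["gripper_width"].round(4),s["joints"].round(0))
    for a in sys.argv[1:]: print(a,*off([float(x) for x in a.split(",")]))
E
python3 go.py .40,-.48,.25 .45,-.45,.25 .5,-.4,.25
```

```text
Traceback (most recent call last):
  File "go.py", line 10, in <module>
    s=status.get_state();print(round(s["time_s"],2),s["tcp_pos"].round(4),s["eef_rot"].round(2),s["contact_force"].round(1),s["gripper_width"].round(4),s["joints"].round(0))
                                                                                                                            ^^^^^^^^^^^^^^^^^^^^^^^^
AttributeError: 'float' object has no attribute 'round'
```

```bash
sed -i 's/s\["gripper_width"\].round(4)/round(s["gripper_width"],4)/' go.py
python3 go.py .40,-.48,.26 .45,-.45,.26 .4,-.5,.26
```

```text
0.1 [ 0.2656 -0.62    0.2257] [ 1.7992e+02 -1.0000e-02 -1.5681e+02] [-0.8  0.7  0.1] 0.0879 [-50.  21.   1.  -0. -70. -17.]
.40,-.48,.26 [-0.893  0.379 -0.171] [ 0.001 -0.    -0.   ]
.45,-.45,.26 [-1.182  0.419 -0.171] [ 0.001 -0.    -0.   ]
.4,-.5,.26 [-0.854  0.287 -0.171] [ 0.001 -0.    -0.   ]
```

>>> apply_moves(moves=[[-0.2, 0.09, -0.06, 0, 0, 0], [-0.42, 0.19, -0.12, 0, 0, 0], [-0.65, 0.28, -0.17, 0, 0, 0], [-0.89, 0.38, -0.17, 0, 0, 0], [-0.89, 0.38, -0.17, 0, 0, 0]], hand=0.0, grip_force=30)

```text
time_s: 0.72
tcp_pos: [0.4015, -0.4778, 0.2597]
eef_rot: [179.9, 0.0, -156.6]
contact_force: [-1.5, -0.5, 0.2]
gripper_width: 0.0457
```

```bash
python3 go.py .52,-.3,.26 .54,-.26,.26
```

```text
0.72 [ 0.4015 -0.4778  0.2597] [ 1.799e+02  2.000e-02 -1.566e+02] [-1.5 -0.5  0.2] 0.0457 [-32.  15.  -3.  -0. -72. -34.]
.52,-.3,.26 [-0.897  0.58  -0.   ] [0.001 0.    0.002]
.54,-.26,.26 [-1.068  0.724  0.   ] [0.001 0.    0.002]
```

>>> apply_moves(moves=[[-0.22, 0.15, 0, 0, 0, 0], [-0.45, 0.29, 0, 0, 0, 0], [-0.68, 0.44, 0, 0, 0, 0], [-0.9, 0.58, 0, 0, 0, 0], [-0.98, 0.79, 0, 0, 0, 0], [-0.98, 1.0, 0, 0, 0, 0]])

```text
time_s: 1.48
tcp_pos: [0.5021, -0.2152, 0.2591]
eef_rot: [179.9, -0.1, -156.6]
contact_force: [-0.4, 0.4, -0.3]
gripper_width: 0.0438
```

```bash
python3 go.py .52,0,.25 .52,.05,.25
```

```text
1.48 [ 0.5021 -0.2152  0.2591] [ 1.7985e+02 -7.0000e-02 -1.5658e+02] [-0.4  0.4 -0.3] 0.0438 [ -3.   7. -13.  -0. -70. -64.]
.52,0,.25 [-0.51   0.951  0.048] [ 0.002 -0.001  0.002]
.52,.05,.25 [-0.609  1.181  0.048] [ 0.002 -0.001  0.002]
```

>>> apply_moves(moves=[[-0.13, 0.24, 0, 0, 0, 0], [-0.26, 0.48, 0, 0, 0, 0], [-0.38, 0.72, 0, 0, 0, 0], [-0.51, 0.95, 0, 0, 0, 0], [-0.51, 1.0, 0, 0, 0, 0]])

```text
time_s: 2.1
tcp_pos: [0.5162, 0.011, 0.2591]
eef_rot: [179.8, -0.1, -156.4]
contact_force: [0.1, -0.4, -0.1]
gripper_width: 0.0441
```

```bash
python3 go.py .515,.2,.25 .513,.23,.25
```

```text
2.1 [0.5162 0.011  0.2591] [ 1.7984e+02 -1.0000e-01 -1.5643e+02] [ 0.1 -0.4 -0.1] 0.0441 [ 23.   4. -16.  -0. -70. -89.]
.515,.2,.25 [-0.372  0.869  0.047] [ 0.002 -0.001  0.004]
.513,.23,.25 [-0.423  1.01   0.048] [ 0.002 -0.001  0.004]
```

>>> apply_moves(moves=[[-0.11, 0.25, 0, 0, 0, 0], [-0.22, 0.5, 0, 0, 0, 0], [-0.32, 0.75, 0, 0, 0, 0], [-0.42, 1.0, 0, 0, 0, 0.004], [-0.42, 1.0, 0, 0, 0, 0.004]])

```text
time_s: 2.72
tcp_pos: [0.5132, 0.2299, 0.2587]
eef_rot: [179.9, -0.2, -156.7]
contact_force: [-1.1, -0.1, -0.6]
gripper_width: 0.0434
```

```bash
python3 go.py .513,.305,.25 .513,.305,.147
```

```text
2.73 [0.5132 0.2299 0.2587] [ 1.7986e+02 -1.6000e-01 -1.5666e+02] [-1.1 -0.1 -0.6] 0.0434 [  44.    9.  -11.   -0.  -70. -111.]
.513,.305,.25 [-0.148  0.345  0.044] [ 0.002 -0.002  0.002]
.513,.305,.147 [-0.149  0.344  0.559] [ 0.002 -0.002  0.002]
```

>>> apply_moves(moves=[[-0.08, 0.18, 0, 0, 0, 0], [-0.149, 0.344, 0.04, 0.002, -0.002, 0.002], [-0.149, 0.344, 0.04, 0.002, -0.002, 0.002], [-0.149, 0.344, 0.2, 0.002, -0.002, 0.002], [-0.149, 0.344, 0.4, 0.002, -0.002, 0.002], [-0.149, 0.344, 0.559, 0.002, -0.002, 0.002], [-0.149, 0.344, 0.559, 0.002, -0.002, 0.002]])

```text
time_s: 3.6
tcp_pos: [0.5121, 0.3021, 0.1449]
eef_rot: [-179.8, -0.3, -156.9]
contact_force: [0.8, -0.6, 0.7]
gripper_width: 0.0438
```

```bash
python3 go.py .513,.305,.147; python3 - <<'E'
from h import *
p,d=imaging.capture("side");cv2.imwrite("pics/b1.png",cv2.resize(p[180:360,240:440],None,fx=3.5,fy=3))
E
```

```text
3.6 [0.5121 0.3021 0.1449] [-179.84   -0.26 -156.93] [ 0.8 -0.6  0.7] 0.0438 [  49.   17.  -16.    0.  -57. -116.]
.513,.305,.147 [-0.01   0.011 -0.01 ] [-0.002 -0.003 -0.001]
```

View pics/b1.png

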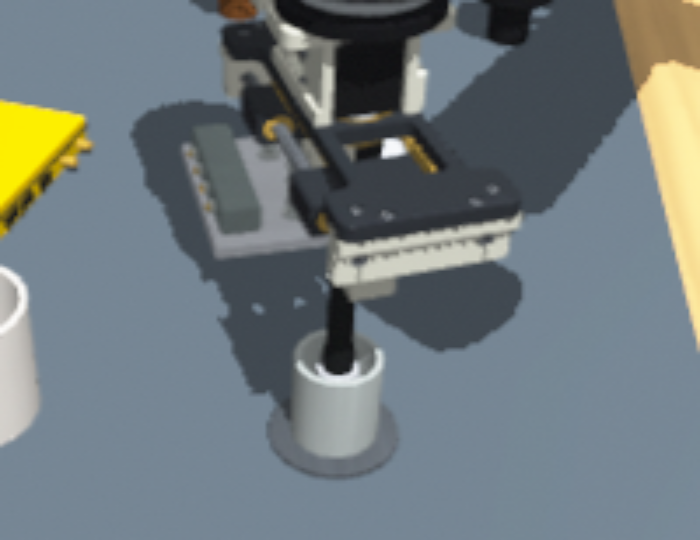

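The brush handle at crop (340,320) lies between the jaws. The near finger at (370,290) is offset as the jaw yaw predicts, so I'll close.

>>> apply_moves(moves=[[-0.01, 0.011, 0, 0, -0.003, 0], [-0.01, 0.011, 0, 0, -0.003, 0], [-0.01, 0.011, 0, 0, -0.003, 0], [-0.01, 0.011, 0, 0, -0.003, 0], [-0.01, 0.011, 0, 0, -0.003, 0]], hand=1, grip_force=25)

```text
time_s: 4.28
tcp_pos: [0.5144, 0.3064, 0.1475]
eef_rot: [-179.9, 0.3, -156.9]
contact_force: [-0.5, 0.7, 4.5]
gripper_width: 0.0137
```

```bash
python3 go.py .512,.305,.26
```

```text
4.28 [0.5144 0.3064 0.1475] [-179.91    0.25 -156.88] [-0.5  0.7  4.5] 0.0137 [  50.   17.  -16.    0.  -57. -117.]
.512,.305,.26 [ 0.011 -0.003 -0.562] [-0.001  0.003 -0.001]
```

>>> apply_moves(moves=[[0, 0, -0.15, 0, 0, 0], [0, 0, -0.35, 0, 0, 0], [0, 0, -0.56, 0, 0, 0], [0, 0, -0.56, 0, 0, 0]])

```text
time_s: 4.78
tcp_pos: [0.5151, 0.3074, 0.2632]
eef_rot: [180.0, 0.6, -156.9]
contact_force: [-0.2, 0.6, -1.6]
gripper_width: 0.0133
```

```bash
cat > brush.py <<'E'
from meas import *
import sys
s=status.get_state();t=s["tcp_pos"]
tag=sys.argv[1]
for n in("side","top"):
    p,d=imaging.capture(n);cv2.imwrite(f"pics/{tag}_{n}.png",p);P=cloud(n,d)
    X,Y,Z=P[...,0],P[...,1],P[...,2]
    m=(np.hypot(X-t[0],Y-t[1])<.022)&(Z<t[2]-.012)&(Z>.02)
    q=P[m]; print(n,len(q))
    for lo in np.arange(-.15,-.01,.02):
        k=q[abs(q[:,2]-t[2]-lo-.01)<.01]
        if len(k)>3: print("  dz",round(lo+.01,3),len(k),(np.median(k,0)-t).round(4))
    if len(q): print("  lowest",np.sort(q[:,2])[:8].round(4))
E
python3 brush.py l; python3 go.py .5317,.0498,.26 .522,.14,.26
```

```text
side 1183
  dz -0.14 67 [-0.0006  0.0078 -0.1352]
  dz -0.12 129 [-1.000e-04  7.500e-03 -1.206e-01]
  dz -0.1 119 [-0.0009  0.0073 -0.0994]
  dz -0.08 125 [-0.0002  0.0052 -0.0817]
  dz -0.06 90 [-0.0008  0.004  -0.0608]
  dz -0.04 86 [-0.0012  0.0037 -0.0396]
  dz -0.02 79 [-0.0009  0.0037 -0.0213]
  lowest [0.0201 0.0204 0.0204 0.0207 0.0208 0.0212 0.0216 0.0217]
top 179
  dz -0.14 19 [-0.0047 -0.0105 -0.1395]
  dz -0.12 28 [-0.0053 -0.0114 -0.1217]
  dz -0.1 27 [-0.0063 -0.0107 -0.0999]
  dz -0.08 31 [-0.0066 -0.009  -0.0856]
  dz -0.06 12 [-0.0075 -0.0076 -0.0637]
  lowest [0.0208 0.0213 0.0216 0.0219 0.0226 0.023  0.0236 0.0239]
4.88 [0.5135 0.3064 0.2593] [-179.94    0.25 -156.88] [ 1.1 -0.6 -1.2] 0.0136 [  50.   12.   -7.    0.  -71. -117.]
.5317,.0498,.26 [ 0.42  -1.216 -0.004] [-0.001  0.003 -0.001]
.522,.14,.26 [ 0.288 -0.782 -0.004] [-0.001  0.003 -0.001]
```

View pics/l_side.png

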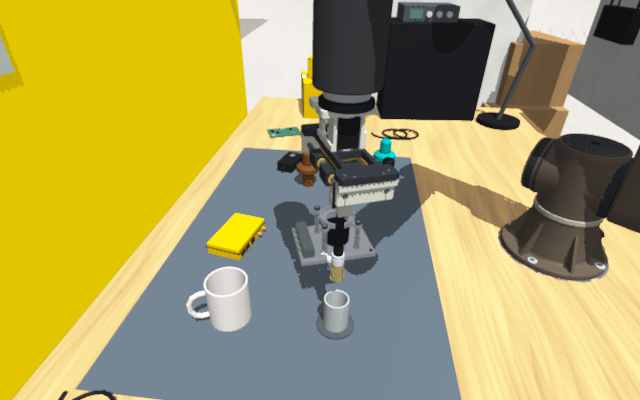

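The brush is held and hangs vertical below the jaws, bristles at (337,272). Now across to the cup.

>>> apply_moves(moves=[[0.07, -0.2, -0.02, 0, 0, 0], [0.14, -0.4, -0.02, 0, 0, 0], [0.21, -0.6, -0.02, 0, 0, 0], [0.28, -0.8, -0.02, 0, 0, 0], [0.35, -0.98, -0.02, 0, 0, 0], [0.35, -0.98, -0.02, 0, 0, 0]])

```text
time_s: 5.62
tcp_pos: [0.5252, 0.0962, 0.2619]
eef_rot: [-179.9, 0.1, -157.0]
contact_force: [0.4, 0.3, -1.7]
gripper_width: 0.0133
```

```bash
python3 go.py .533,.052,.262
```

```text
5.62 [0.5252 0.0962 0.2619] [-1.7993e+02  9.0000e-02 -1.5704e+02] [ 0.4  0.3 -1.7] 0.0133 [ 31.   6. -14.   0. -70. -99.]
.533,.052,.262 [ 0.05  -0.219 -0.   ] [-0.001  0.001 -0.003]
```

>>> apply_moves(moves=[[0.025, -0.11, 0, 0, 0, 0], [0.05, -0.219, 0, 0, 0, -0.003], [0.05, -0.219, 0, 0, 0, -0.003], [0.05, -0.219, 0, 0, 0, -0.003]])

```text
time_s: 6.12
tcp_pos: [0.5328, 0.0524, 0.2611]
eef_rot: [-179.9, 0.0, -156.8]
contact_force: [-0.4, 0.7, -0.8]
gripper_width: 0.0137
```

```bash
python3 brush.py w; python3 go.py .533,.052,.262 .533,.052,.160; python3 -c "
import cv2
a=cv2.imread('pics/w_side.png')[150:300,250:420];b=cv2.imread('pics/w_top.png')[160:310,220:390]
import numpy as np;cv2.imwrite('pics/w.png',cv2.resize(np.hstack([a,b]),None,fx=2.3,fy=2.3))"
```

```text
side 428
  dz -0.14 41 [-0.0009  0.0074 -0.1349]
  dz -0.12 79 [-0.0004  0.007  -0.1206]
  dz -0.1 79 [-0.0013  0.0069 -0.0999]
  dz -0.08 69 [-0.0008  0.0054 -0.0812]
  dz -0.06 53 [-0.0001  0.004  -0.0604]
  dz -0.04 53 [-0.001   0.0029 -0.0397]
  dz -0.02 52 [-0.0006  0.0029 -0.0213]
  lowest [0.056  0.0577 0.1213 0.1213 0.1215 0.1216 0.122  0.1222]
top 2
  lowest [0.1278 0.1279]
6.22 [0.5329 0.0527 0.2615] [-1.7994e+02  6.0000e-02 -1.5674e+02] [-0.5  0.3 -0.7] 0.0132 [ 27.   6. -14.   0. -70. -93.]
.533,.052,.262 [ 0.001 -0.003 -0.003] [-0.001  0.001  0.001]
.533,.052,.160 [ 0.001 -0.003  0.507] [-0.001  0.001  0.001]
```

View pics/w.png

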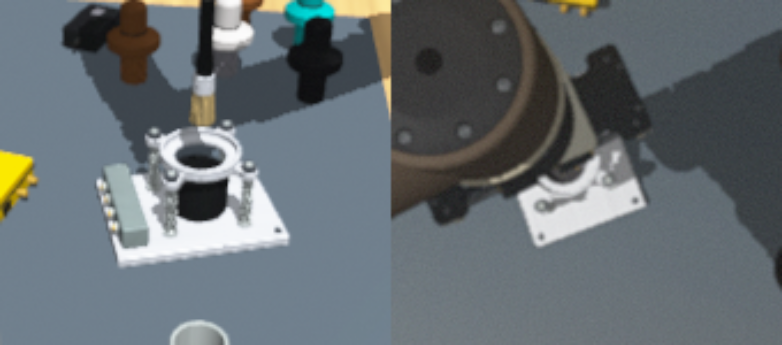

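The brush is centred above the ring, with the bristle end at (202,120) in the crop and lowest z 0.121. First stroke down.

>>> apply_moves(moves=[[0, 0, 0.15, 0, 0, 0], [0, 0, 0.3, 0, 0, 0], [0, 0, 0.42, 0, 0, 0], [0, 0, 0.48, 0, 0, 0], [0, 0, 0.515, 0, 0, 0], [0, 0, 0.515, 0, 0, 0], [0, 0, 0.515, 0, 0, 0], [0, 0, 0.515, 0, 0, 0]])

```text
time_s: 7.22
tcp_pos: [0.5334, 0.0527, 0.1592]
eef_rot: [-179.9, 0.1, -156.7]
contact_force: [0.1, 0.3, -1.9]
gripper_width: 0.0134
```

```bash
python3 go.py .533,.052,.262 .533,.052,.160
```

```text
7.22 [0.5334 0.0527 0.1592] [-1.7994e+02  1.3000e-01 -1.5673e+02] [ 0.1  0.3 -1.9] 0.0134 [ 27.  11. -22.   0. -57. -93.]
.533,.052,.262 [ 0.002 -0.003 -0.514] [-0.001  0.001  0.001]
.533,.052,.160 [ 0.003 -0.003 -0.004] [-0.001  0.001  0.001]
```

>>> apply_moves(moves=[[0, 0, 0.02, 0, 0, 0], [0, 0, 0.02, 0, 0, 0], [0, 0, -0.1, 0, 0, 0], [0, 0, -0.24, 0, 0, 0], [0, 0, -0.24, 0, 0, 0], [0, 0, -0.24, 0, 0, 0], [0, 0, -0.12, 0, 0, 0], [0, 0, -0.03, 0, 0, 0], [0, 0, 0.02, 0, 0, 0], [0, 0, 0.02, 0, 0, 0], [0, 0, 0.02, 0, 0, 0], [0, 0, 0.02, 0, 0, 0]])

```text
time_s: 8.72
tcp_pos: [0.5332, 0.0527, 0.155]
eef_rot: [-179.9, 0.1, -156.7]
contact_force: [0.5, 1.2, -0.5]
gripper_width: 0.0136
```

```bash
python3 go.py .533,.052,.20
```

```text
8.72 [0.5332 0.0527 0.155 ] [-1.7994e+02  1.1000e-01 -1.5674e+02] [ 0.5  1.2 -0.5] 0.0136 [ 27.  11. -23.   0. -56. -93.]
.533,.052,.20 [ 0.002 -0.003 -0.225] [-0.001  0.001  0.001]
```

>>> apply_moves(moves=[[0, 0, -0.1, 0, 0, 0], [0, 0, -0.24, 0, 0, 0], [0, 0, -0.24, 0, 0, 0], [0, 0, -0.24, 0, 0, 0], [0, 0, -0.1, 0, 0, 0], [0, 0, 0, 0, 0, 0], [0, 0, 0, 0, 0, 0], [0, 0, 0, 0, 0, 0], [0, 0, -0.12, 0, 0, 0], [0, 0, -0.24, 0, 0, 0], [0, 0, -0.24, 0, 0, 0], [0, 0, -0.24, 0, 0, 0]])

```text
time_s: 10.22
tcp_pos: [0.5327, 0.0526, 0.2025]
eef_rot: [-180.0, 0.1, -156.8]
contact_force: [-0.2, 0.3, -0.3]
gripper_width: 0.0138
```

>>> apply_moves(moves=[[0, 0, -0.14, 0, 0, 0], [0, 0, -0.3, 0, 0, 0], [0, 0, -0.3, 0, 0, 0], [0, 0, -0.3, 0, 0, 0]])

```text
time_s: 10.72
tcp_pos: [0.5319, 0.0525, 0.2612]
eef_rot: [-180.0, -0.0, -156.8]
contact_force: [0.4, 0.7, -0.8]
gripper_width: 0.0136
```

```bash
python3 brush.py u; python3 go.py .5145,.3075,.264 .523,.2,.264
```

```text
side 418
  dz -0.14 24 [-0.0021  0.0055 -0.1333]
  dz -0.12 78 [-0.0027  0.007  -0.1203]
  dz -0.1 79 [-0.0026  0.0061 -0.0998]
  dz -0.08 76 [-0.0022  0.0051 -0.0821]
  dz -0.06 56 [-0.0015  0.0031 -0.061 ]
  dz -0.04 51 [-0.0018  0.0031 -0.0401]
  dz -0.02 52 [-0.0014  0.0023 -0.0213]
  lowest [0.0568 0.0571 0.1239 0.1245 0.1251 0.1252 0.1256 0.1257]
top 2
  lowest [0.1308 0.1486]
10.82 [0.5318 0.0525 0.2611] [-1.7999e+02 -6.0000e-02 -1.5676e+02] [-0.3  0.9 -0.1] 0.0134 [ 27.   6. -14.   0. -70. -93.]
.5145,.3075,.264 [-0.423  1.206 -0.015] [-0.    -0.001  0.   ]
.523,.2,.264 [-0.25   0.695 -0.015] [-0.    -0.001  0.   ]
```

>>> apply_moves(moves=[[-0.07, 0.2, -0.015, 0, 0, 0], [-0.14, 0.4, -0.015, 0, 0, 0], [-0.21, 0.6, -0.015, 0, 0, 0], [-0.28, 0.8, -0.015, 0, 0, 0], [-0.35, 1.0, -0.015, 0, 0, 0], [-0.35, 1.0, -0.015, 0, 0, 0]])

```text
time_s: 11.58
tcp_pos: [0.5166, 0.2661, 0.2622]
eef_rot: [-179.9, -0.2, -156.6]
contact_force: [0.0, -0.4, -1.0]
gripper_width: 0.0134
```

```bash
python3 go.py .515,.308,.264
```

```text
11.57 [0.5166 0.2661 0.2622] [-179.95   -0.19 -156.61] [ 0.  -0.4 -1. ] 0.0134 [  46.   11.   -8.   -0.  -71. -113.]
.515,.308,.264 [-0.076  0.196 -0.009] [-0.001 -0.002  0.002]
```

>>> apply_moves(moves=[[-0.04, 0.1, 0, 0, 0, 0], [-0.076, 0.196, 0, 0, -0.002, 0.002], [-0.076, 0.196, 0, 0, -0.002, 0.002], [-0.076, 0.196, 0, 0, -0.002, 0.002]])

```text
time_s: 12.08
tcp_pos: [0.5149, 0.308, 0.2619]
eef_rot: [-179.9, -0.0, -156.8]
contact_force: [-0.7, -0.0, -0.8]
gripper_width: 0.0135
```

```bash
python3 brush.py s; python3 go.py .515,.308,.2 .515,.308,.146;  python3 -c "
import cv2
a=cv2.imread('pics/s_side.png')[150:350,250:420]
cv2.imwrite('pics/s.png',cv2.resize(a,None,fx=2.5,fy=2.5))"
```

```text
side 1169
  dz -0.14 46 [-0.0046  0.0069 -0.1333]
  dz -0.12 131 [-0.0032  0.0061 -0.1195]
  dz -0.1 114 [-0.0037  0.0062 -0.0999]
  dz -0.08 129 [-0.0029  0.0048 -0.082 ]
  dz -0.06 94 [-0.0027  0.0032 -0.0621]
  dz -0.04 85 [-0.0026  0.0032 -0.0399]
  dz -0.02 82 [-0.002   0.0028 -0.0208]
  lowest [0.02   0.0201 0.0206 0.0206 0.021  0.021  0.021  0.0211]
top 210
  dz -0.14 15 [-0.007  -0.0115 -0.1334]
  dz -0.12 32 [-0.0072 -0.0116 -0.1199]
  dz -0.1 26 [-0.0046 -0.0117 -0.0992]
  dz -0.08 38 [-0.0067 -0.0098 -0.0824]
  dz -0.06 22 [-0.0053 -0.0077 -0.0637]
  dz -0.04 4 [-0.006  -0.0073 -0.0484]
  lowest [0.0201 0.0209 0.0209 0.0212 0.0225 0.0228 0.0242 0.0246]
12.18 [0.515  0.3077 0.2622] [-1.7995e+02 -2.0000e-02 -1.5681e+02] [ 0.1 -0.2 -1.2] 0.0133 [  50.   12.   -6.    0.  -72. -116.]
.515,.308,.2 [-0.001  0.002  0.311] [-0.001 -0.    -0.   ]
.515,.308,.146 [-0.001  0.002  0.581] [-0.001 -0.    -0.   ]
```

View pics/s.png

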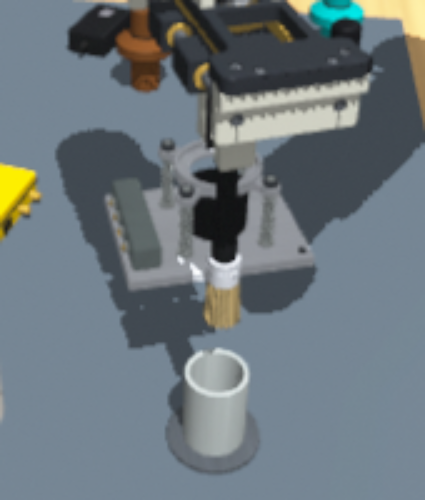

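The bristles at crop (222,315) are lined up over the tube mouth at (216,372). Lowering and releasing.

>>> apply_moves(moves=[[-0.003, 0.01, 0, 0, 0, 0], [-0.003, 0.01, 0.15, 0, 0, 0], [-0.003, 0.01, 0.3, 0, 0, 0], [-0.003, 0.01, 0.45, 0, 0, 0], [-0.003, 0.01, 0.53, 0, 0, 0], [-0.003, 0.01, 0.575, 0, 0, 0], [-0.003, 0.01, 0.575, 0, 0, 0], [-0.003, 0.01, 0.575, 0, 0, 0]])

```text
time_s: 13.18
tcp_pos: [0.5153, 0.3101, 0.1482]
eef_rot: [-180.0, 0.1, -156.8]
contact_force: [-0.1, 0.4, -1.3]
gripper_width: 0.0138
```

```bash
python3 go.py
```

```text
13.18 [0.5153 0.3101 0.1482] [-1.7998e+02  7.0000e-02 -1.5681e+02] [-0.1  0.4 -1.3] 0.0138 [  50.   17.  -15.    0.  -58. -117.]
```

>>> apply_moves(moves=[[0, 0, 0.005, 0, 0, 0], [0, 0, 0.005, 0, 0, 0], [0, 0, 0.005, 0, 0, 0], [0, 0, 0.005, 0, 0, 0], [0, 0, 0.005, 0, 0, 0], [0, 0, 0.005, 0, 0, 0]], hand=0.1)

```text
time_s: 13.92
tcp_pos: [0.5153, 0.3101, 0.1472]
eef_rot: [-180.0, 0.1, -156.8]
contact_force: [0.5, -0.1, 0.1]
gripper_width: 0.0396
```

>>> apply_moves(moves=[[0, 0, -0.1, 0, 0, 0], [0, 0, -0.25, 0, 0, 0], [0, 0, -0.4, 0, 0, 0], [0, 0, -0.58, 0, 0, 0], [0, 0, -0.58, 0, 0, 0]])

```text
time_s: 14.55
tcp_pos: [0.5164, 0.311, 0.2666]
eef_rot: [179.9, 0.4, -156.8]
contact_force: [0.1, 0.6, -0.8]
gripper_width: 0.0393
```

```bash
python3 - <<'E'
from h import *
p,d=imaging.capture("side");cv2.imwrite("pics/r1.png",cv2.resize(p[180:360,240:440],None,fx=3.5,fy=3))
P=cloud("side",d);X,Y,Z=P[...,0],P[...,1],P[...,2]
for lo in(.09,.11,.13,.15,.17,.188):
    q=P[(np.hypot(X-.512,Y-.305)<.03)&(abs(Z-lo-.009)<.009)]
    if len(q):print(lo,len(q),np.median(q,0).round(4),q[:,2].max().round(4))
E
python3 go.py .53,.1,.26 .535,.05,.26
```

```text
0.09 59 [0.5135 0.3133 0.099 ] 0.1075
0.11 54 [0.5126 0.3137 0.1185] 0.1278
0.13 62 [0.5125 0.3141 0.138 ] 0.1472
0.15 67 [0.5126 0.314  0.1594] 0.1677
0.17 70 [0.513  0.3145 0.1791] 0.188
0.188 57 [0.5136 0.3127 0.1943] 0.1995
14.6 [0.5155 0.3105 0.2645] [ 179.96    0.21 -156.81] [-0.5  0.4 -0.7] 0.0395 [  50.   12.   -6.    0.  -72. -117.]
.53,.1,.26 [ 0.348 -0.996  0.021] [ 0.     0.002 -0.   ]
.535,.05,.26 [ 0.424 -1.236  0.02 ] [ 0.     0.002 -0.   ]
```

View pics/r1.png

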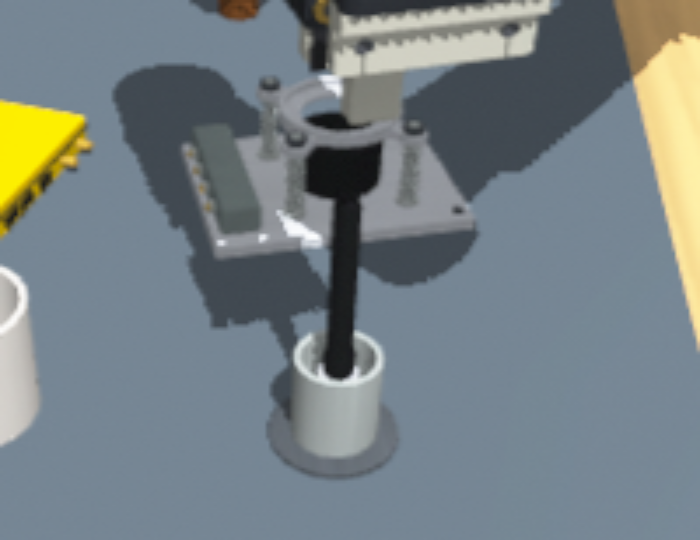

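The brush stands upright in the stand with its top at 0.1995, same as at the start, handle at crop (342,290). Heading to the unit.

>>> apply_moves(moves=[[0.08, -0.24, 0, 0, 0, 0], [0.17, -0.49, 0, 0, 0, 0], [0.25, -0.74, 0, 0, 0, 0], [0.34, -0.98, 0, 0, 0, 0], [0.34, -0.98, 0, 0, 0, 0]], hand=-0.7)

```text
time_s: 15.22
tcp_pos: [0.5295, 0.1006, 0.2632]
eef_rot: [180.0, 0.1, -157.0]
contact_force: [0.6, 0.9, -0.3]
gripper_width: 0.0738
```

>>> apply_moves(moves=[[0.08, -0.24, 0, 0, 0, 0], [0.17, -0.49, 0, 0, 0, 0], [0.25, -0.74, 0, 0, 0, 0], [0.34, -0.98, 0, 0, 0, 0], [0.34, -0.98, 0, 0, 0, 0]])

```text
time_s: 15.85
tcp_pos: [0.5431, -0.1086, 0.2617]
eef_rot: [179.9, 0.0, -157.2]
contact_force: [1.0, 0.9, -0.5]
gripper_width: 0.0747
```

```bash
python3 go.py .5215,-.2725,.22
```

```text
15.85 [ 0.5431 -0.1086  0.2617] [ 1.7993e+02  1.0000e-02 -1.5721e+02] [ 1.   0.9 -0.5] 0.0747 [  9.   8. -12.  -0. -71. -76.]
.5215,-.2725,.22 [ 0.417 -0.714  0.207] [ 0.001  0.    -0.005]
```

>>> apply_moves(moves=[[0.12, -0.2, 0, 0, 0, 0], [0.24, -0.4, 0.05, 0, 0, 0], [0.36, -0.6, 0.12, 0, 0, -0.005], [0.417, -0.714, 0.2, 0, 0, -0.005], [0.417, -0.714, 0.2, 0, 0, -0.005], [0.417, -0.714, 0.2, 0, 0, -0.005]])

```text
time_s: 16.6
tcp_pos: [0.5219, -0.2715, 0.2213]
eef_rot: [179.9, -0.0, -156.7]
contact_force: [-0.4, 0.1, -0.3]
gripper_width: 0.0747
```

```bash
python3 go.py .5215,-.2725,.079; python3 - <<'E'
from meas import *
p,d=imaging.capture("side");cv2.imwrite("pics/q1.png",cv2.resize(p[60:240,240:440],None,fx=3.5,fy=3))
P=cloud("side",d);X,Y,Z=P[...,0],P[...,1],P[...,2]
t=P[(np.hypot(X-.52,Y+.268)<.03)&(Z>.08)&(Z<.106)]; print("  neck r=.018",circ(t[:,:2],.018)[:2],len(t))
E
```

```text
16.6 [ 0.5219 -0.2715  0.2213] [ 1.7991e+02 -2.0000e-02 -1.5673e+02] [-0.4  0.1 -0.3] 0.0747 [ -8.  13. -11.  -0. -66. -58.]
.5215,-.2725,.079 [ 0.004 -0.005  0.712] [ 0.001 -0.     0.001]
  neck r=.018 [ 0.52117669 -0.27713595] 91
```

View pics/q1.png

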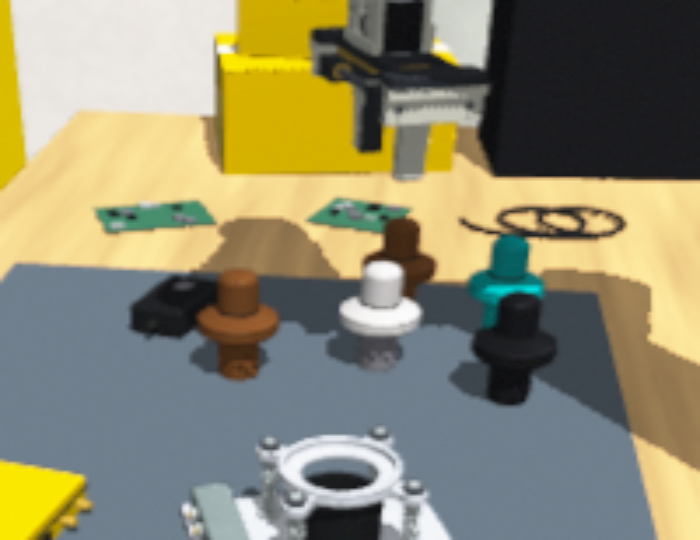

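The white unit's neck at (382,285) is under the two fingers at (368,120) and (410,150). Descending.

>>> apply_moves(moves=[[0.004, -0.01, 0.15, 0, 0, 0], [0.004, -0.01, 0.3, 0, 0, 0], [0.004, -0.01, 0.45, 0, 0, 0], [0.004, -0.01, 0.58, 0, 0, 0], [0.004, -0.01, 0.66, 0, 0, 0], [0.004, -0.01, 0.705, 0, 0, 0], [0.004, -0.01, 0.705, 0, 0, 0], [0.004, -0.01, 0.705, 0, 0, 0]])

```text
time_s: 17.65
tcp_pos: [0.5228, -0.2734, 0.0817]
eef_rot: [180.0, 0.1, -156.7]
contact_force: [-0.7, -0.5, -0.1]
gripper_width: 0.0744
```

```bash
python3 go.py .5215,-.2725,.079
```

```text
17.65 [ 0.5228 -0.2734  0.0817] [ 1.7999e+02  9.0000e-02 -1.5668e+02] [-0.7 -0.5 -0.1] 0.0744 [ -9.  20. -21.  -0. -49. -58.]
.5215,-.2725,.079 [0.004 0.007 0.013] [0.    0.001 0.001]
```

>>> apply_moves(moves=[[0.004, 0.0, 0.01, 0, 0, 0], [0.004, 0.0, 0.01, 0, 0, 0], [0.004, 0.0, 0.01, 0, 0, 0], [0.004, 0.0, 0.01, 0, 0, 0], [0.004, 0.0, 0.01, 0, 0, 0], [0.004, 0.0, 0.01, 0, 0, 0]], hand=1, grip_force=45)

```text
time_s: 18.4
tcp_pos: [0.5221, -0.2738, 0.0797]
eef_rot: [180.0, 0.1, -156.7]
contact_force: [-0.0, 0.5, 0.8]
gripper_width: 0.0353
```

```bash
python3 go.py; python3 - <<'E'
from h import *
p,d=imaging.capture("side");cv2.imwrite("pics/g1.png",cv2.resize(p[60:240,240:440],None,fx=3.5,fy=3))
E
```

```text
18.4 [ 0.5221 -0.2738  0.0797] [ 1.8000e+02  8.0000e-02 -1.5668e+02] [-0.   0.5  0.8] 0.0353 [ -9.  20. -21.  -0. -49. -58.]
```

View pics/g1.png

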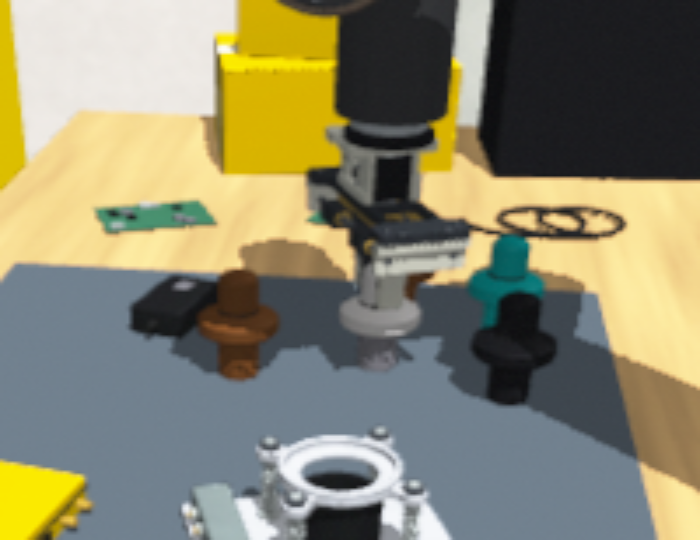

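The jaws are closed on the white neck at (380,290), width 35 mm. Lifting.

>>> apply_moves(moves=[[0, 0, -0.1, 0, 0, 0], [0, 0, -0.25, 0, 0, 0], [0, 0, -0.4, 0, 0, 0], [0, 0, -0.55, 0, 0, 0], [0, 0, -0.7, 0, 0, 0], [0, 0, -0.75, 0, 0, 0], [0, 0, -0.75, 0, 0, 0]])

```text
time_s: 19.32
tcp_pos: [0.5218, -0.2737, 0.2293]
eef_rot: [180.0, 0.1, -156.7]
contact_force: [0.3, -0.1, -3.9]
gripper_width: 0.0353
```

```bash
python3 go.py .5327,.0528,.23
```

```text
19.32 [ 0.5218 -0.2737  0.2293] [ 1.7998e+02  1.0000e-01 -1.5669e+02] [ 0.3 -0.1 -3.9] 0.0353 [ -9.  12. -10.  -0. -67. -58.]
.5327,.0528,.23 [-0.696  1.478 -0.002] [0.    0.001 0.001]
```

>>> apply_moves(moves=[[-0.06, 0.12, 0, 0, 0, 0], [-0.15, 0.32, 0, 0, 0, 0], [-0.25, 0.53, 0, 0, 0, 0], [-0.35, 0.74, 0, 0, 0, 0], [-0.42, 0.9, 0, 0, 0, 0], [-0.42, 0.9, 0, 0, 0, 0]])

```text
time_s: 20.08
tcp_pos: [0.5269, -0.0731, 0.2278]
eef_rot: [179.9, -0.0, -156.5]
contact_force: [0.2, -0.3, -2.3]
gripper_width: 0.0355
```

```bash
python3 go.py .5327,.0528,.23
```

```text
20.07 [ 0.5269 -0.0731  0.2278] [ 1.7990e+02 -2.0000e-02 -1.5653e+02] [ 0.2 -0.3 -2.3] 0.0355 [ 13.   7. -17.  -0. -66. -80.]
.5327,.0528,.23 [-0.277  0.566 -0.01 ] [ 0.001 -0.     0.003]
```

>>> apply_moves(moves=[[-0.07, 0.14, 0, 0, 0, 0], [-0.15, 0.3, 0, 0, 0, 0], [-0.22, 0.45, 0, 0, 0, 0], [-0.277, 0.566, 0, 0.001, 0, 0.003], [-0.277, 0.566, 0, 0.001, 0, 0.003], [-0.277, 0.566, 0, 0.001, 0, 0.003]])

```text
time_s: 20.82
tcp_pos: [0.5322, 0.0521, 0.227]
eef_rot: [180.0, -0.1, -156.8]
contact_force: [0.2, -0.1, -3.4]
gripper_width: 0.0353
```

```bash
cat > unit.py <<'E'
from meas import *
import sys
s=status.get_state();t=s["tcp_pos"]
p,d=imaging.capture("side");cv2.imwrite(f"pics/{sys.argv[1]}.png",cv2.resize(p[110:280,240:440],None,fx=3.5,fy=3.5))
P=cloud("side",d);X,Y,Z=P[...,0],P[...,1],P[...,2]
b=t[2]-.0797
zone=np.hypot(X-t[0],Y-t[1])<.045
def show(k,m,r):
    q=P[m]
    if len(q)>8: print(k,len(q),circ(q[:,:2],r)[:2].round(4))
show("stem",zone&(Z>b+.005)&(Z<b+.042)&(Z>.088),.018)
show("body",zone&(Z>b+.054)&(Z<b+.065)&(np.hypot(X-t[0],Y-t[1])>.028),.036)
show("lip",(np.hypot(X-.532,Y-.05)<.046)&(Z>.0825)&(Z<.088)&(np.hypot(X-.532,Y-.05)>.034),.0405)
q=P[zone&(Z>b-.02)&(Z>.09)];print("lowest",np.sort(q[:,2])[:6].round(4),"expected",b)
E
python3 unit.py w1;python3 go.py .5327,.0528,.23
```

```text
stem 225 [0.53   0.0488]
body 144 [0.53   0.0484]
lip 150 [0.5326 0.0503]
lowest [0.1483 0.1485 0.1487 0.1494 0.1497 0.1498] expected 0.14727828846716168
20.88 [0.5323 0.0519 0.2272] [ 1.8000e+02 -1.1000e-01 -1.5684e+02] [ 1.  -0.  -3.6] 0.0351 [ 27.   7. -17.  -0. -66. -93.]
.5327,.0528,.23 [-0.004  0.003 -0.014] [ 0.    -0.001 -0.   ]
```

View pics/w1.png

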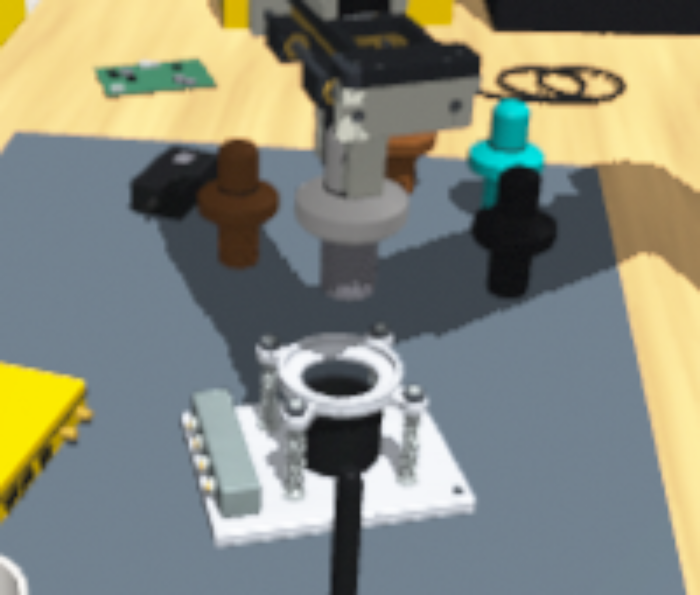

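Same-view measurement puts the unit about 2.6 mm short in x and 1.7 mm in y. I'll correct this and lower to just above the lip.

```bash
python3 go.py .5348,.0537,.23 .5348,.0537,.122
```

```text
20.88 [0.5323 0.0519 0.2272] [ 1.8000e+02 -1.1000e-01 -1.5684e+02] [ 1.  -0.  -3.6] 0.0351 [ 27.   7. -17.  -0. -66. -93.]
.5348,.0537,.23 [-0.015  0.003 -0.014] [ 0.    -0.001 -0.   ]
.5348,.0537,.122 [-0.016  0.003  0.526] [ 0.    -0.001 -0.   ]
```

>>> apply_moves(moves=[[-0.016, 0.003, 0, 0, -0.001, 0], [-0.016, 0.003, 0.1, 0, -0.001, 0], [-0.016, 0.003, 0.22, 0, -0.001, 0], [-0.016, 0.003, 0.34, 0, -0.001, 0], [-0.016, 0.003, 0.45, 0, -0.001, 0], [-0.016, 0.003, 0.52, 0, -0.001, 0], [-0.016, 0.003, 0.52, 0, -0.001, 0], [-0.016, 0.003, 0.52, 0, -0.001, 0]])

```text
time_s: 21.88
tcp_pos: [0.5355, 0.0537, 0.124]
eef_rot: [-180.0, 0.0, -156.8]
contact_force: [0.1, 0.3, -2.2]
gripper_width: 0.0352
```

```bash
python3 unit.py w2;python3 go.py .5348,.0537,.11
```

```text
body 114 [0.5334 0.0503]
lip 98 [0.5326 0.0504]
lowest [0.0932 0.0935 0.0956 0.0965 0.0968 0.0969] expected 0.04427439651492361
21.93 [0.5355 0.0538 0.1241] [-1.7999e+02  7.0000e-02 -1.5684e+02] [ 0.4 -0.7 -3. ] 0.0354 [ 27.  13. -25.   0. -52. -93.]
.5348,.0537,.11 [0.003 0.001 0.071] [-0.     0.001 -0.   ]
```

View pics/w2.png

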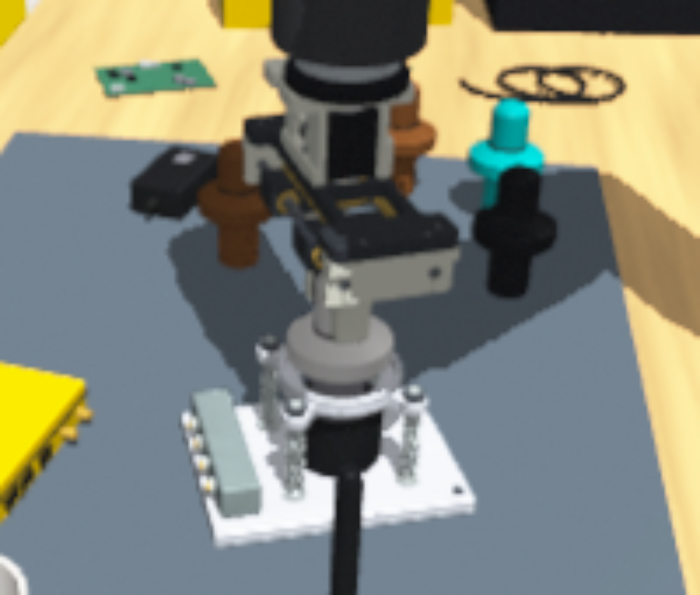

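The body at (340,345) sits just above the ring at (340,385), with centres agreeing within 1 mm. Seating it.

>>> apply_moves(moves=[[0.003, 0.001, 0.02, 0, 0, 0], [0.003, 0.001, 0.04, 0, 0, 0], [0.003, 0.001, 0.055, 0, 0, 0], [0.003, 0.001, 0.065, 0, 0, 0], [0.003, 0.001, 0.072, 0, 0, 0], [0.003, 0.001, 0.072, 0, 0, 0]], grip_force=60)

```text
time_s: 22.68
tcp_pos: [0.535, 0.0538, 0.1098]
eef_rot: [-180.0, 0.1, -156.8]
contact_force: [-0.4, -0.7, -2.5]
gripper_width: 0.0347
```

```bash
python3 unit.py w3;python3 go.py .5348,.0537,.0977
```

```text
body 181 [0.5335 0.0515]
lip 126 [0.5326 0.0485]
lowest [0.0903 0.0906 0.0906 0.0907 0.0907 0.0907] expected 0.030109867618985167
22.73 [0.535  0.0538 0.1098] [-1.7999e+02  8.0000e-02 -1.5683e+02] [ 0.1 -0.7 -2.6] 0.0352 [ 27.  14. -26.   0. -50. -93.]
.5348,.0537,.0977 [0.001 0.    0.06 ] [-0.     0.001 -0.   ]
```

View pics/w3.png

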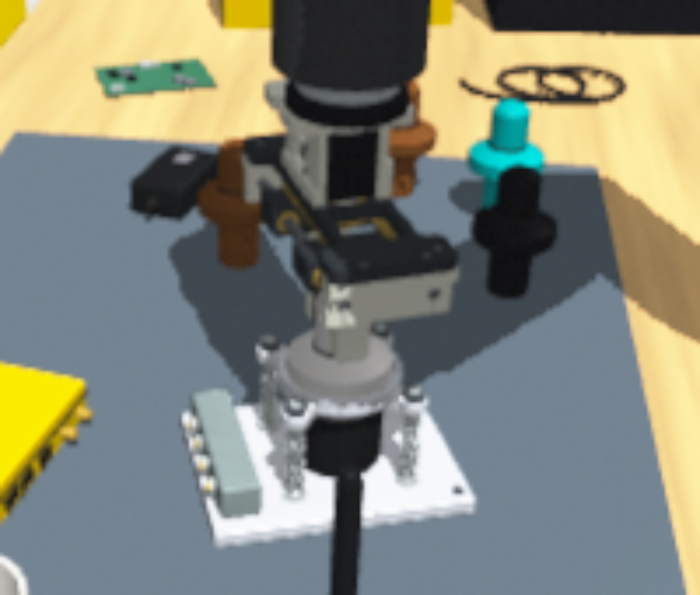

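The body sits inside the lip at (340,370). Now I'll press slowly and watch the force.

>>> apply_moves(moves=[[0, 0, 0.01, 0, 0, 0], [0, 0, 0.02, 0, 0, 0], [0, 0, 0.03, 0, 0, 0], [0, 0, 0.04, 0, 0, 0], [0, 0, 0.04, 0, 0, 0]])

```text
time_s: 23.35
tcp_pos: [0.5351, 0.0538, 0.1021]
eef_rot: [-180.0, 0.1, -156.8]
contact_force: [-3.1, -1.3, 6.2]
gripper_width: 0.0351
```

```bash
python3 go.py .5348,.0537,.0977
```

```text
23.35 [0.5351 0.0538 0.1021] [-1.7998e+02  1.0000e-01 -1.5683e+02] [-3.1 -1.3  6.2] 0.0351 [ 27.  14. -26.   0. -49. -93.]
.5348,.0537,.0977 [0.002 0.    0.022] [-0.     0.001 -0.   ]
```

>>> apply_moves(moves=[[0.004, 0.002, 0.008, 0, 0, 0], [0.004, 0.002, 0.016, 0, 0, 0], [0.004, 0.002, 0.024, 0, 0, 0], [0.004, 0.002, 0.028, 0, 0, 0], [0.004, 0.002, 0.028, 0, 0, 0], [0.004, 0.002, 0.028, 0, 0, 0]])

```text
time_s: 24.1
tcp_pos: [0.5351, 0.0538, 0.0976]
eef_rot: [-179.9, 0.2, -156.8]
contact_force: [-2.8, -1.7, 10.5]
gripper_width: 0.0349
```

```bash
python3 go.py .5348,.0537,.0977
```

```text
24.1 [0.5351 0.0538 0.0976] [-179.94    0.2  -156.8 ] [-2.8 -1.7 10.5] 0.0349 [ 27.  15. -27.   0. -49. -94.]
.5348,.0537,.0977 [ 0.002  0.    -0.   ] [-0.001  0.002  0.   ]
```

>>> apply_moves(moves=[[0.006, 0, 0.01, 0, 0, 0], [0.006, 0, 0.016, 0, 0, 0], [0.006, 0, 0.016, 0, 0, 0], [0.006, 0, 0.016, 0, 0, 0]])

```text
time_s: 24.6
tcp_pos: [0.5353, 0.0537, 0.0975]
eef_rot: [-179.9, 0.4, -156.7]
contact_force: [-8.8, 1.8, 28.0]
gripper_width: 0.0352
```

```bash
python3 unit.py w4;python3 go.py .5348,.0537,.0977;python3 - <<'E'
from h import *
p,d=imaging.capture("top");cv2.imwrite("pics/t4.png",p)
p,d=imaging.capture("side");P=cloud("side",d);X,Y,Z=P[...,0],P[...,1],P[...,2]
rr=np.hypot(X-.5326,Y-.0503)
q=P[(rr<.0435)&(rr>.0385)&(Y>.06)&(Z>.06)&(Z<.09)];print("lip z",np.percentile(q[:,2],[50,75,90,97]),len(q))
q=P[(np.hypot(X-.512,Y-.305)<.03)&(Z>.09)];print("brush top",q[:,2].max(),np.median(q,0))
q=P[(np.hypot(X-.512,Y-.305)<.03)&(Z>.18)];print(np.median(q,0))
P=np.load("pics/sideP.npy");q=P[(np.hypot(P[...,0]-.5326,P[...,1]-.0503)<.0435)&(np.hypot(P[...,0]-.5326,P[...,1]-.0503)>.0385)&(P[...,1]>.06)&(P[...,2]>.06)&(P[...,2]<.09)];print("start lip",np.percentile(q[:,2],[50,75,90,97]))
E
```

```text
body 164 [0.5332 0.0513]
lip 62 [0.5309 0.0452]
lowest [0.09   0.0901 0.0902 0.0902 0.0902 0.0903] expected 0.017775597624842945
24.65 [0.5353 0.0538 0.0975] [-179.9     0.4  -156.73] [-9.2  1.6 27.3] 0.0346 [ 27.  15. -27.   0. -48. -94.]
.5348,.0537,.0977 [ 0.002  0.001 -0.001] [-0.001  0.004  0.001]
lip z [0.06922339 0.07242204 0.0741274  0.07546055] 139
brush top 0.19996315117049174 [0.51239271 0.31263142 0.15020241]
[0.51239624 0.31202675 0.19124537]
start lip [0.08132009 0.08438282 0.0856711  0.08657778]
```

View pics/w4.png

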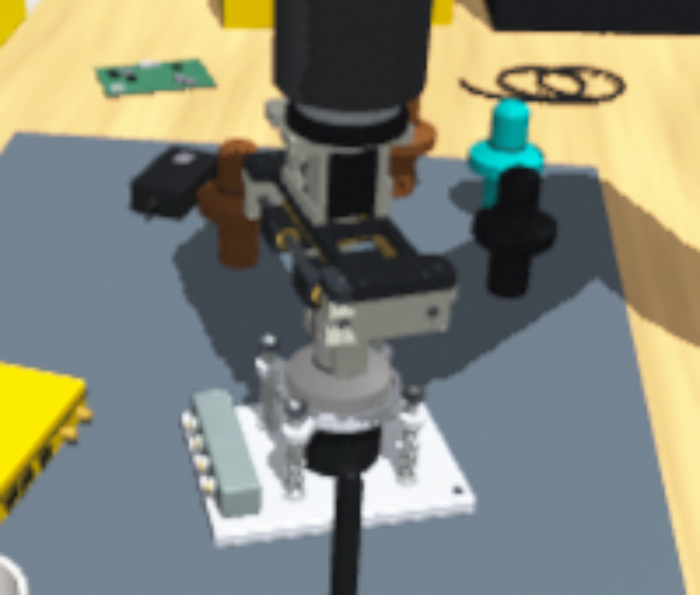

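The ring is down about 12 mm (lip z 0.0856 → 0.0741) and the force jumped at the stop. I'll ease the sideways push and settle.

>>> apply_moves(moves=[[0, 0, 0.011, 0, -0.002, 0], [0, 0, 0.011, 0, -0.002, 0], [0, 0, 0.011, 0, -0.002, 0], [0, 0, 0.011, 0, -0.002, 0]])

```text
time_s: 25.25
tcp_pos: [0.5354, 0.0538, 0.0975]
eef_rot: [-179.9, 0.6, -156.7]
contact_force: [-10.7, 0.9, 24.4]
gripper_width: 0.035
```

```bash
python3 go.py;python3 unit.py w5
```

```text
25.25 [0.5354 0.0538 0.0975] [-179.88    0.64 -156.71] [-10.7   0.9  24.4] 0.035 [ 27.  14. -27.   0. -48. -94.]
body 168 [0.5329 0.0511]
lip 67 [0.5317 0.0446]
lowest [0.09   0.0901 0.0902 0.0902 0.0903 0.0903] expected 0.017806779254970984
```

>>> apply_moves(moves=[[0, 0, 0.01, 0, 0.007, 0], [0, 0, 0.01, 0, 0.007, 0], [0, 0, 0.01, 0, 0.007, 0], [0, 0, 0.01, 0, 0.007, 0]])

```text
time_s: 25.8
tcp_pos: [0.5354, 0.0538, 0.0975]
eef_rot: [-179.9, 0.1, -156.7]
contact_force: [-10.5, 0.4, 22.6]
gripper_width: 0.0351
```

```bash
python3 go.py
```

```text
25.8 [0.5354 0.0538 0.0975] [-1.7986e+02  6.0000e-02 -1.5668e+02] [-10.5   0.4  22.6] 0.0351 [ 27.  15. -27.   0. -49. -94.]
```

```bash
python3 - <<'E'
from h import *
p,d=imaging.capture("side");cv2.imwrite("pics/f.png",p)
a=cv2.imread("pics/side0.png")
for n,(u0,v0,u1,v1) in dict(mug=(180,260,260,335),gw=(200,205,272,262),psu=(275,148,300,172)).items():
    print(n,cv2.absdiff(p[v0:v1,u0:u1],a[v0:v1,u0:u1]).mean())
E
python3 go.py
```

```text
mug 1.3551666666666666
gw 0.9649122807017544
psu 1.9933333333333334
25.85 [0.5354 0.0537 0.0975] [-1.7986e+02  6.0000e-02 -1.5668e+02] [-9.3  0.5 21.4] 0.0353 [ 27.  15. -27.   0. -49. -94.]
```

View pics/f.png

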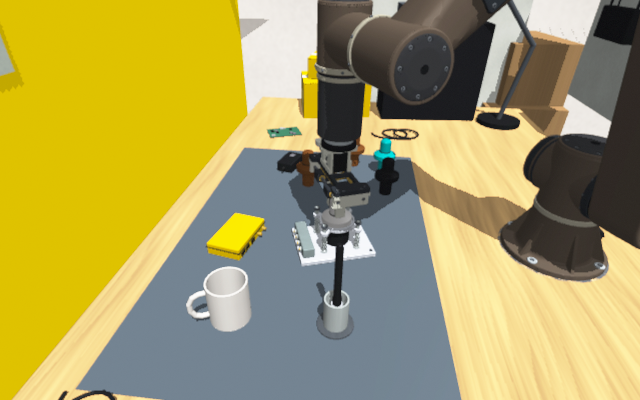

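The unit is pressed into the ring at (338,222), the brush is in its stand at (336,290), and the bystanders haven't moved. Handing in.

```bash
python3 -c "
from plant import r
print(r.close_job())"
```

```text
the job is handed in; nothing more can be done
None
```

I brushed the cup out with three full strokes, one more than required, and stood the brush back in its stand. I then set the white antenna unit in the ring, pressed it home and handed the job in while still holding it down. `close_job` gives no verdict, so the results below are from my own checks just before hand-in, at about 26 s.

- **Ring:** the lip dropped about 11.5–12 mm between the camera readings, and the force jumped as the ring met its stop. The tool was pushing down with about 22 N.
- **Unit:** the tool was upright to about 0.15°, and the body centre was within about 1 mm of the ring's axis as measured earlier. Once the ring was down, the camera fit of the lip was unreliable because too little of it was visible.
- **Brush:** it stands upright with its top at 0.200 m, the same height as at the start. During the strokes it slipped about 2 mm in the fingers, so the bristles did reach the cup's floor.
- **Bystanders:** the mug, yellow box and power supply show no change from the first picture.

A steady sideways force of about 10 N remained on the tool while pressing. I could not remove it completely, but nothing was moving.

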